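# Stand the slumped bottles up again

### The job

The spin cycle has shaken the laundry shelf, and the spray bottle and the orange bottle have slumped against the green caddy. Reach in behind each one and gently push it with a fingertip until it stands upright on its own foot, at the spot where it is. Do not pinch, lift or knock over either bottle, and leave the caddy and everything else where they are.

Things in the scene. Friction and masses are not known exactly. Their poses are not given: they have to be found in the camera images.
- spray_bottle: Loose frosted glass spray bottle, 0.35-0.65 kg. Body 80 (x) by 58 (y) by 140 mm high, narrower shoulder and collar above. Origin: centre of its underside; z runs up the bottle. At the start it leans 0.5 rad towards its own -y, onto the caddy's +y rim, standing on its -y bottom edge, about 47 mm clear of the caddy. Nearer upright than about 0.36 rad it drops onto its foot by itself.
- spray_top (a point): Top centre of the spray bottle's head, 214 mm up the bottle's z axis. The head is 24 mm thick (y), reaches from 180 to 214 mm up, and in the bottle's x from -27 to 43 mm, with a nozzle on to 54 mm and a trigger below it. Coming upright the top rises about 20 mm.
- orange_bottle: Loose orange plastic bottle, 0.3-0.6 kg. Body 72 (x) by 58 (y) by 118 mm high, narrower shoulder above. Origin: centre of its underside; z runs up the bottle. At the start it leans 0.5 rad towards its own -y, onto the caddy's +y rim, standing on its -y bottom edge, about 47 mm clear of the caddy. Nearer upright than about 0.42 rad it drops onto its foot by itself.
- orange_top (a point): Top centre of the orange bottle's screwed-on twist cap, 172 mm up the bottle's z axis. The cap is round, 38 mm across, and reaches from 142 to 172 mm up. Coming upright the top rises about 10 to 20 mm.
- caddy: Loose green plastic caddy with divided slots, 1.5 kg, 300 (x) by 210 mm (y), rim 85 mm high, dividers lower. Origin: centre of its underside. Its +y slots are empty; both bottles lean on the +y rim, side by side, 105 to 155 mm apart along x, in either order.
- caddy_handle (a point): Middle of the caddy's carrying bar: along the caddy's x, 140 mm long, 18 mm thick, at y = -35 mm of the caddy; its top is 151 mm above the shelf.
- scraper: Bystander: small scraper lying flat, 165 mm long (x), 60 mm steel blade at its +x end, 15 mm high, beyond the bottles on the caddy's +y side. Origin at its underside, 82 mm from either end.
- dosing_cup: Bystander: white dosing cup 52 mm across, 48 mm high, standing on the shelf beyond the bottles on the caddy's +y side. Origin: centre of its underside.
- tablet_tub: Bystander: round tub 96 mm across, 88 mm high, on the caddy's -y side. Origin: centre of its underside.
- scrub_brush: Bystander: scrubbing brush lying on its bristles, 165 mm long (x), 33 mm high, on the caddy's -y side. Origin at its underside, in the middle.
- stain_stick: Bystander: upright stick 36 mm across, 130 mm high, standing in a slot on the caddy's -y side. Origin: centre of its underside.
- starch_can: Bystander: can 48 mm across, 135 mm high, standing in a slot on the caddy's -y side. Origin: centre of its underside.
There are look-alikes about, which are no part of the job. What is meant by the orange_bottle is not yellow, and is the smaller of those in its own colour.

How it is judged:
At the end, for the whole second after the job is handed in: Both bottles stand upright on the shelf (within 0.06 rad, underside within 6 mm of the shelf), at rest, within 40 mm of where they started, not touching the caddy; the caddy and the six bystanders are within 20 mm of where they were (angle between each of spray_bottle, orange_bottle's own z axis and vertical below 0.06 rad and height (world z) of each of spray_bottle, orange_bottle below 0.006 m and distance of each of spray_bottle, orange_bottle from where it was at the start of the episode below 0.04 m and linear speed of each of spray_bottle, orange_bottle below 0.02 m/s and angular speed of each of spray_bottle, orange_bottle below 0.1 rad/s and contact force between each of spray_bottle, orange_bottle and caddy below 0.05 N and distance of each of caddy, scraper, dosing_cup, tablet_tub, scrub_brush, stain_stick, starch_can from where it was at the start of the episode below 0.02 m).
It fails at once if a bottle is lifted off the shelf (height (world z) of any of spray_bottle, orange_bottle above 0.035 m).
It fails at once if a bottle is knocked over (angle between any of spray_bottle, orange_bottle's own z axis and vertical above 0.8 rad).
It fails at once if a bottle is carried or shoved more than 40 mm from its spot (distance of any of spray_bottle, orange_bottle from where it was at the start of the episode above 0.04 m).
It fails at once if a bottle is pinched or pushed with more than 20 N (contact force between any of spray_bottle, orange_bottle and the fingers above 20 N).
It fails at once if the caddy or another thing is disturbed (moved more than 20 mm) (distance of any of caddy, scraper, dosing_cup, tablet_tub, scrub_brush, stain_stick, starch_can from where it was at the start of the episode above 0.02 m).
It also fails if it takes over 45 s, if anything falls off the work surface, if the arm or the gripper's body presses on something with over 40 N, if the wrist force passes 120 N, or if a joint passes its speed limit or range.

### The arm

A 6-joint arm with a two-finger parallel gripper is mounted at the origin on the work surface. World frame = base frame: x ahead of the robot, y to its left, z up, the work surface at z = 0. Lengths are in m, angles in rad, forces in N, time in s.
With the tool pointing down it reaches from about 0.35 to 0.775 m from the base axis. Payload 5.5 kg.
Tool frame: the origin (TCP) lies between the finger pads; the fingertips stand 19 mm ahead of it and the grasp point (between the pads) is the TCP; z points along the fingers, x is the direction in which the jaws open and shut, and the axes are right-handed (so a half turn about z gives the same grasp; the last joint's range is limited). The gripper opens to 85 mm and grips with 20 to 120 N. Pads are 22 mm wide; open, the fingers measure 114 mm over their backs; the gripper's body (76 mm by 85 mm) begins 54 mm behind the grasp point. The pads swing forward as they close: fully open they stand 13 mm farther back than shut.
Start: joints at [-1.427, 0.313, 0.046, 1.304, 0, 1.431], TCP at [0.161, -0.552, 0.25] pointing down, gripper open.
Joint ranges: [-2.76, 2.76], [-0.86, 1.69], [-1.03, 1.26], [-2.2, 2.34], [-1.47, 1.5], [-3.14, 3.14]. Speed limits (rad/s): [2.57, 2.57, 3.14, 3.14, 3.14, 3.14].

### API

Orientations are given as a unit quaternion [w, x, y, z].
In Python, from workcell import env gives the robot as it stands. The module is installed in compiled form; this text tells all that it offers.
- The arm moves only by the tool carry_out, never from a script. Its argument "steps" is a list of rows, each a list of 7 numbers: the gripper command: -1 is shut, 1 is fully open, values between are in proportion, then the shift along the tool's x, y, z in m, then the turn, a rotation vector about the tool's x, y, z in rad. A call has 1 to 20 rows; each row shifts and turns the commanded pose from where the row before left it, along the tool's axes as they then stand; what a row does not reach is not made up. A row lasts 1/8 s, in which the tool goes at most 62.5 mm and 10.7 degrees, less where a joint would pass 70% of its speed; a pose out of reach is approached as far as the arm can. A call with a gripper value outside its range is refused whole. The fingers move at their own pace and stop on an object; "grip_force" is the grip in N (left out, the last holds). Time passes only in rows, so rows that do not move let the fingers close. It gives the time, the measured TCP pose, the force and the opening at its end, in the units of the state.
- env.get_state(): the state, without advancing time (a new reading comes with each control period).
- env.read_camera(name): name is "scene" or "top" or "wrist"; returns a dict with "color" (384x512x3 uint8, red, green, blue), "K" (3x3 intrinsics, pixels), "R" (3x3) and "t" (3): a world point X has camera coordinates R X + t. Camera axes: x right, y down, z forward; pixel columns grow to the right and rows downward; lengths in m; the calibration is good to about 2 mm. The wrist camera is an equidistant fisheye: a pixel r from the principal point sees the ray r / f radians off the axis. A picture is of the moment at which its call begins. There is no depth.
- env.hand_in(): hands the job in, once; it reports no verdict.
The state is a dict: "clock": time; "joint_pos": joint angles; "qvel": joint speeds; "tau": joint torques, N m; "tcp_pos": TCP position; "orientation": TCP orientation; "wrist_force": force on the tool from outside, world axes, zero at the start; "ft_torque": the same for the moment, N m; "finger_gap": finger opening in m.
Only numpy, scipy, OpenCV 4.12 (cv2) and the standard library are available. Lean on these libraries where they do the work, as an engineer would, in place of code of your own. Each camera call takes 0.05 s, during which the arm holds its last target. There are 200 camera calls.

## Working session

There is one attempt and no reset: what is moved stays moved. The work goes in short steps, Python scripts to look and compute and a tool call to move; the robot and the scene stay as the last step left them, time stands still between calls to the robot, and variables do not carry over. Pictures are saved under pics/ and viewed, about 8 in all and at most 12, crops included, and the job is handed in when it is done.

Besides the shell and the picture viewer there is one more tool, called after "Call:" as a command line: name --pt "numbers of a row" for each row, then --argument value for the rest. carry_out: Moves the arm, as the interface text tells. Its arguments: {"type":"object","properties":{"steps":{"type":"array","items":{"type":"array","items":{"type":"number"}}},"grip_force":{"type":"number"}},"required":["steps"]}

```bash
mkdir -p pics
python3 - <<'E'
from workcell import env
import cv2,numpy as np
for n in ("scene","top"):
    c=env.read_camera(n); cv2.imwrite(f"pics/{n}0.png",c["color"][:,:,::-1]); np.savez(f"pics/{n}0.npz",**c)
    print(n,c["K"].round(1).tolist(),c["R"].round(3).tolist(),c["t"].round(3).tolist())
print(env.get_state())
E
```

```text
scene [[388.1, 0.0, 255.3], [0.0, 388.1, 189.3], [0.0, 0.0, 1.0]] [[-0.545, 0.838, 0.021], [0.504, 0.348, -0.791], [-0.67, -0.421, -0.612]] [0.241, -0.163, 1.372]
top [[359.9, 0.0, 251.5], [0.0, 359.9, 189.8], [0.0, 0.0, 1.0]] [[0.016, -1.0, 0.02], [-0.998, -0.017, -0.068], [0.068, -0.019, -0.998]] [0.009, 0.493, 1.03]
{'clock': 0.1, 'joint_pos': array([-1.42657974e+00,  3.13922748e-01,  4.51018440e-02,  1.30361813e+00,
       -7.48573229e-06,  1.43123473e+00]), 'qvel': array([ 0.00066854, -0.0017281 ,  0.00113756,  0.00209635,  0.00063811,
       -0.00014605]), 'tau': array([ 3.94123985e-03, -4.81724203e+01,  2.99245369e+01,  1.26667757e-02,
       -6.58216163e-05,  4.65390031e-06]), 'tcp_pos': array([ 0.16093904, -0.55157216,  0.24950327]), 'orientation': array([-5.76778080e-04,  7.99994954e-01, -6.00006165e-01, -5.84774815e-04]), 'wrist_force': array([-0.32833424,  0.18849678, -0.28494175]), 'ft_torque': array([ 0.01997737, -0.04403371, -0.05211865]), 'finger_gap': 0.08526404856730309}
```

View pics/scene0.png

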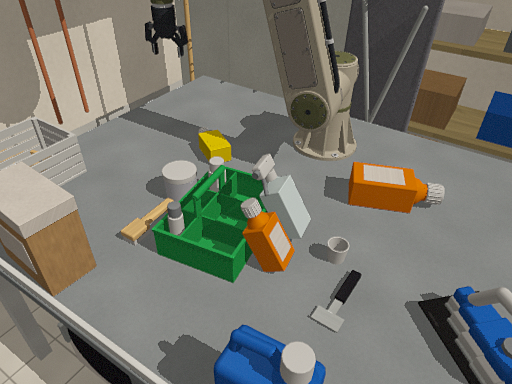

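View pics/top0.png

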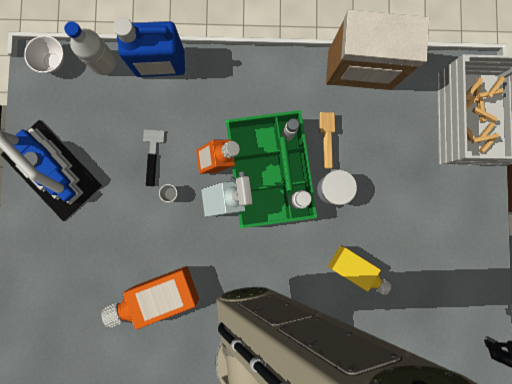

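The scene view shows orange at (268,240), its cap at (251,208), and the spray head at (263,166). In the top view the orange cap is at (232,149) and the spray head at (243,190), both over the caddy's left (+y) rim. The large orange bottle lying down and the blue and yellow ones are look-alikes. I'll zoom in for accurate pixel positions.

Run:
```python
import cv2,numpy as np
a=cv2.imread("pics/scene0.png")[145:285,150:320]; b=cv2.imread("pics/top0.png")[100:240,190:330]
a=cv2.resize(a,None,fx=4,fy=4,interpolation=cv2.INTER_CUBIC); b=cv2.resize(b,None,fx=4,fy=4,interpolation=cv2.INTER_CUBIC)
for im,x0,y0 in((a,150,145),(b,190,100)):
    for k in range(0,im.shape[1],80): cv2.putText(im,str(x0+k//4),(k,10),0,.4,(0,0,255)); cv2.line(im,(k,0),(k,5),(0,0,255))
    for k in range(0,im.shape[0],80): cv2.putText(im,str(y0+k//4),(0,k+4),0,.4,(0,0,255))
cv2.imwrite("pics/a1.png",a);cv2.imwrite("pics/b1.png",b)
```

```text
(no output)
```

View pics/a1.png

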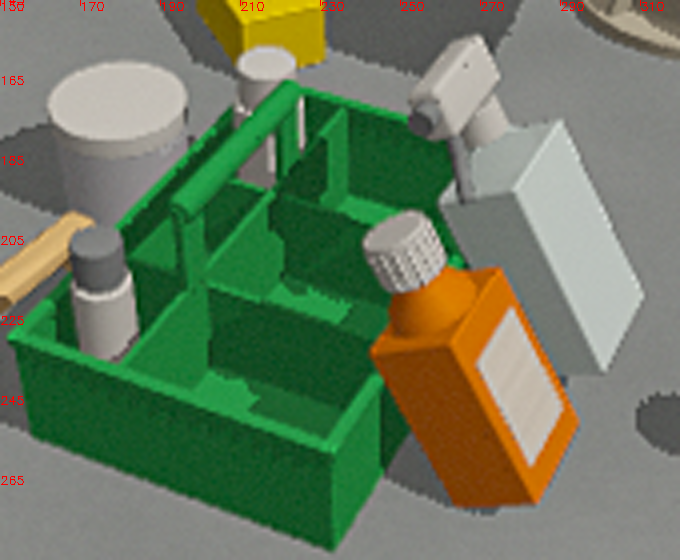

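View pics/b1.png

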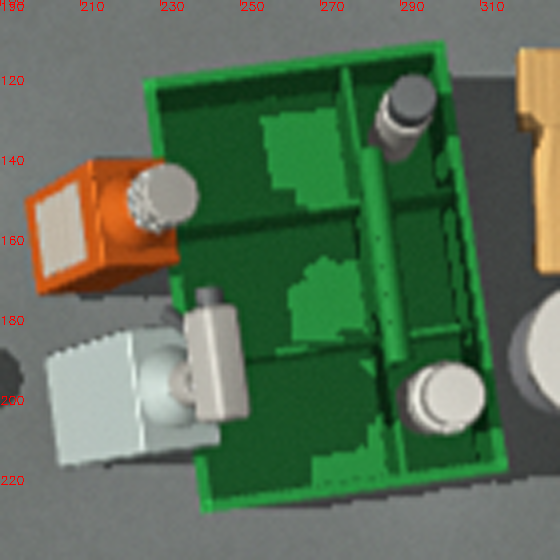

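The crops put the orange cap's top at scene (248,202) and top view (233,149). The spray head's -y top edge runs from scene (253.8,166) to (269,154), which is (249,176) to (252,203) from above. The +y rim corners are at top view (227,120.5) and (241.7,227).

```bash
cat > h.py <<'E'
import numpy as np,cv2
def cam(n): return dict(np.load(f"pics/{n}.npz"))
S,T=cam("scene0"),cam("top0")
def tri(a,b,A=S,B=T):
    P=[c["K"]@np.c_[c["R"],c["t"]] for c in(A,B)]
    X=cv2.triangulatePoints(P[0],P[1],np.array(a,float),np.array(b,float)).ravel(); X=X[:3]/X[3]
    p=P[0]@np.r_[X,1]; return X.round(3),"err",(p[:2]/p[2]-a).round(1)
def plane(p,z,c=T):
    d=c["R"].T@np.linalg.solve(c["K"],[*p,1]); o=-c["R"].T@c["t"]; return (o+d*(z-o[2])/d[2]).round(3)
E
python3 - <<'E'
from h import *
print("cap",tri((248.2,202),(233,148.8)))
print("noz",tri((253.75,166.2),(249.2,175.7)));print("far",tri((269.2,154),(252,203)))
for n,p,z in(("++",(227,120.5),.085),("+-",(241.7,227),.085),("-+",(301,111),.085),("--",(316.5,217),.085),("bar1",(282.5,138),.15),("bar2",(289.5,189),.15)): print(n,plane(p,z))
E
```

```text
cap (array([0.585, 0.069, 0.162]), 'err', array([-0.5, -0. ]))
noz (array([0.512, 0.031, 0.201]), 'err', array([-1.8, -0.2]))
far (array([0.444, 0.027, 0.198]), 'err', array([-3.3, -0.3]))
++ [0.678 0.089 0.085]
+- [0.387 0.043 0.085]
-+ [ 0.709 -0.115  0.085]
-- [ 0.417 -0.159  0.085]
bar1 [ 0.618 -0.058  0.15 ]
bar2 [ 0.487 -0.077  0.15 ]
```

Triangulation fits the given sizes: cap top at z≈0.162 (0.165 expected), head edge at z≈0.20, caddy 295×206 mm with yaw about 0.15. I'll move the shut gripper above the caddy, then turn and tilt it.

Call:
carry_out --pt "-1 -0.0284 -0.0382 -0.0033 0 0 0" --pt "-1 -0.0284 -0.0382 -0.0033 0 0 0" --pt "-1 -0.0284 -0.0382 -0.0033 0 0 0" --pt "-1 -0.0284 -0.0382 -0.0033 0 0 0" --pt "-1 -0.0284 -0.0382 -0.0033 0 0 0" --pt "-1 -0.0284 -0.0382 -0.0033 0 0 0" --pt "-1 -0.0284 -0.0382 -0.0033 0 0 0" --pt "-1 -0.0284 -0.0382 -0.0033 0 0 0" --pt "-1 -0.0284 -0.0382 -0.0033 0 0 0" --pt "-1 -0.0284 -0.0382 -0.0033 0 0 0" --pt "-1 -0.0284 -0.0382 -0.0033 0 0 0" --pt "-1 -0.0284 -0.0382 -0.0033 0 0 0" --pt "-1 -0.0284 -0.0382 -0.0033 0 0 0" --pt "-1 -0.0284 -0.0382 -0.0033 0 0 0" --pt "-1 -0.0284 -0.0382 -0.0033 0 0 0" --grip_force 20

```text
clock: 1.98
tcp_pos: [0.5924, 0.0188, 0.2994]
orientation: [0.0, 0.8, -0.6, -0.0]
wrist_force: [1.1, -0.2, 0.6]
finger_gap: 0.0001
```

Call:
carry_out --pt "-1 0 0 0 0 0 -0.178" --pt "-1 0 0 0 0 0 -0.178" --pt "-1 0 0 0 0 0 -0.178" --pt "-1 0 0 0 0 0 -0.178" --pt "-1 0 0 0 0 0 -0.178" --pt "-1 0 0 0 0 0 -0.178" --pt "-1 0 0 0 0 0 -0.178" --pt "-1 0 0 0 0 0 -0.178" --pt "-1 0 0 0 0.175 0 0" --pt "-1 0 0 0 0.175 0 0" --pt "-1 0 0 0 0 0 0"

```text
clock: 3.35
tcp_pos: [0.5918, 0.0149, 0.2976]
orientation: [-0.174, 0.982, 0.065, -0.014]
wrist_force: [0.3, 0.5, 0.4]
finger_gap: 0.0
```

Call:
carry_out --pt "-1 0 0.0098 0.0284 0 0 0" --pt "-1 0 0.0098 0.0284 0 0 0" --pt "-1 0 0.0098 0.0284 0 0 0" --pt "-1 0 0.0098 0.0284 0 0 0" --pt "-1 0 0.0098 0.0284 0 0 0" --pt "-1 0 0 0 0 0 0" --pt "-1 0 0 0 0 0 0"

```text
clock: 4.22
tcp_pos: [0.5919, 0.0204, 0.1508]
orientation: [-0.173, 0.982, 0.068, -0.011]
wrist_force: [0.5, -0.4, 0.4]
finger_gap: 0.0
```

Run:
```python
from workcell import env
import cv2,numpy as np
c=env.read_camera("scene"); a=c["color"][130:285,150:320,::-1]
cv2.imwrite("pics/s2.png",cv2.resize(a,None,fx=3.5,fy=3.5,interpolation=cv2.INTER_CUBIC))
```

```text
(no output)
```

View pics/s2.png

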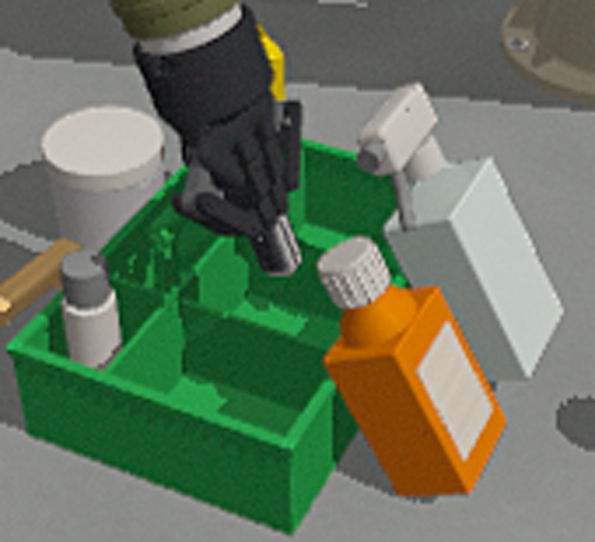

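The fingertip, at crop (285,265), is clear behind the orange cap at (350,270). I'll push along the caddy's +y.

Call:
carry_out --pt "-1 0 -0.0038 0.0014 0 0 0" --pt "-1 0 -0.0038 0.0014 0 0 0" --pt "-1 0 -0.0038 0.0014 0 0 0" --pt "-1 0 -0.0038 0.0014 0 0 0" --pt "-1 0 -0.0038 0.0014 0 0 0" --pt "-1 0 -0.0038 0.0014 0 0 0" --pt "-1 0 -0.0038 0.0014 0 0 0" --pt "-1 0 -0.0019 0.0007 0 0 0" --pt "-1 0 -0.0019 0.0007 0 0 0" --pt "-1 0 -0.0019 0.0007 0 0 0" --pt "-1 0 -0.0019 0.0007 0 0 0"

```text
clock: 5.65
tcp_pos: [0.5865, 0.0562, 0.1495]
orientation: [-0.174, 0.982, 0.067, -0.012]
wrist_force: [-1.2, -0.8, 0.7]
finger_gap: 0.0004
```

Call:
carry_out --pt "-1 0 -0.0019 0.0007 0 0 0" --pt "-1 0 -0.0019 0.0007 0 0 0" --pt "-1 0 -0.0019 0.0007 0 0 0" --pt "-1 0 -0.0019 0.0007 0 0 0" --pt "-1 0 -0.0019 0.0007 0 0 0"

```text
clock: 6.28
tcp_pos: [0.5851, 0.0662, 0.1495]
orientation: [-0.174, 0.982, 0.067, -0.012]
wrist_force: [0.1, 0.2, -0.7]
finger_gap: 0.0001
```

Run:
```python
from workcell import env
import cv2,numpy as np
c=env.read_camera("scene"); a=c["color"][130:285,150:320,::-1]
cv2.imwrite("pics/s3.png",cv2.resize(a,None,fx=3.5,fy=3.5,interpolation=cv2.INTER_CUBIC))
```

```text
(no output)
```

View pics/s3.png

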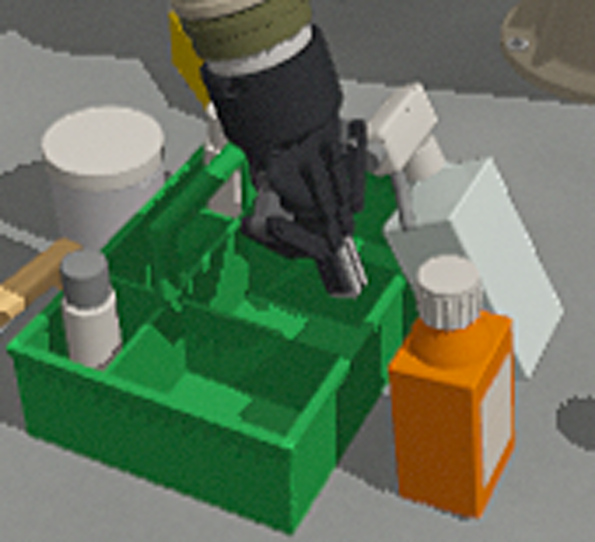

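The orange bottle is upright at crop (450,400) and clear of the caddy. Next I'll back off, lift, and go behind the spray head.

Call:
carry_out --pt "-1 0 0.033 -0.012 0 0 0" --pt "-1 0 0.033 -0.012 0 0 0" --pt "-1 0 -0.0137 -0.0376 0 0 0" --pt "-1 0 -0.0137 -0.0376 0 0 0" --pt "-1 -0.03 -0.0016 0.0006 0 0 0" --pt "-1 -0.03 -0.0016 0.0006 0 0 0" --pt "-1 -0.03 -0.0016 0.0006 0 0 0" --pt "-1 -0.03 -0.0016 0.0006 0 0 0" --pt "-1 0 0.008 0.022 0 0 0" --pt "-1 0 0.008 0.022 0 0 0" --pt "-1 0 0 0 0 0 0"

```text
clock: 7.7
tcp_pos: [0.4737, -0.0127, 0.1814]
orientation: [-0.174, 0.982, 0.067, -0.013]
wrist_force: [-0.3, 0.8, 0.6]
finger_gap: -0.0
```

Run:
```python
from workcell import env
import cv2,numpy as np
o=[]
for n,(r0,c0) in dict(scene=(100,150),top=(90,180)).items():
    a=env.read_camera(n)["color"][r0:r0+180,c0:c0+150,::-1]
    o.append(cv2.resize(a,None,fx=2.6,fy=2.6,interpolation=cv2.INTER_CUBIC))
cv2.imwrite("pics/s4.png",np.hstack(o)); print(env.get_state()["wrist_force"])
```

```text
[ 0.16158425 -0.49069137  0.03645585]
```

View pics/s4.png

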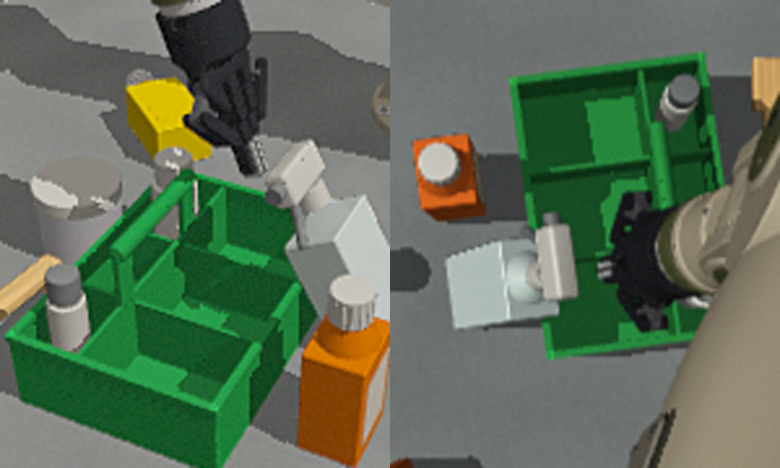

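The tip sits about 25 mm behind the spray head, on the bottle's centreline (top panel: tip (603,270), head (557,262)). Pushing now.

Call:
carry_out --pt "-1 0 -0.0038 0.0014 0 0 0" --pt "-1 0 -0.0038 0.0014 0 0 0" --pt "-1 0 -0.0038 0.0014 0 0 0" --pt "-1 0 -0.0038 0.0014 0 0 0" --pt "-1 0 -0.0038 0.0014 0 0 0" --pt "-1 0 -0.0028 0.001 0 0 0" --pt "-1 0 -0.0028 0.001 0 0 0" --pt "-1 0 -0.0028 0.001 0 0 0" --pt "-1 0 -0.0028 0.001 0 0 0" --pt "-1 0 -0.0028 0.001 0 0 0" --pt "-1 0 -0.0028 0.001 0 0 0" --pt "-1 0 -0.0028 0.001 0 0 0"

```text
clock: 9.3
tcp_pos: [0.4692, 0.0278, 0.1826]
orientation: [-0.174, 0.982, 0.067, -0.012]
wrist_force: [0.2, -1.0, -0.0]
finger_gap: -0.0
```

Call:
carry_out --pt "-1 0 -0.0019 0.0007 0 0 0" --pt "-1 0 -0.0019 0.0007 0 0 0" --pt "-1 0 -0.0019 0.0007 0 0 0" --pt "-1 0 -0.0019 0.0007 0 0 0" --pt "-1 0 -0.0019 0.0007 0 0 0" --pt "-1 0 -0.0019 0.0007 0 0 0" --pt "-1 0 -0.0019 0.0007 0 0 0" --pt "-1 0 -0.0019 0.0007 0 0 0"

```text
clock: 10.3
tcp_pos: [0.467, 0.0438, 0.1825]
orientation: [-0.174, 0.982, 0.067, -0.012]
wrist_force: [0.0, 0.2, -0.3]
finger_gap: -0.0004
```

```bash
cat > look.py <<'E'
from workcell import env
import cv2,numpy as np,sys
o=[]
for n,(r0,c0) in dict(scene=(120,170),top=(90,180)).items():
    c=env.read_camera(n); np.savez(f"pics/{n}_{sys.argv[1]}.npz",**c)
    a=c["color"][r0:r0+180,c0:c0+150,::-1]
    o.append(cv2.resize(a,None,fx=2.6,fy=2.6,interpolation=cv2.INTER_CUBIC))
cv2.imwrite(f"pics/{sys.argv[1]}.png",np.hstack(o))
E
python3 look.py s5
```

```text
(no output)
```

View pics/s5.png

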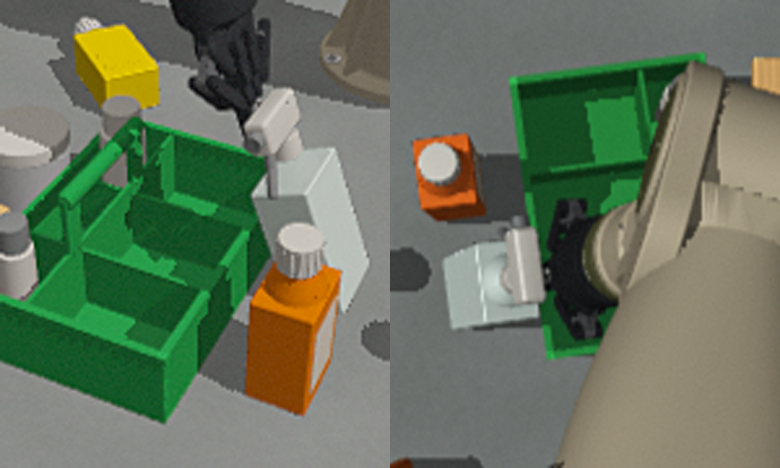

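The spray bottle is partway up, with its head moved from top panel (557,262) to (523,262), still leaning on the finger. I'll keep pushing slowly.

Call:
carry_out --pt "-1 0 -0.0019 0.0007 0 0 0" --pt "-1 0 -0.0019 0.0007 0 0 0" --pt "-1 0 -0.0019 0.0007 0 0 0" --pt "-1 0 -0.0019 0.0007 0 0 0" --pt "-1 0 -0.0019 0.0007 0 0 0" --pt "-1 0 -0.0019 0.0007 0 0 0" --pt "-1 0 0 0 0 0 0"

```text
clock: 11.28
tcp_pos: [0.4653, 0.0558, 0.1825]
orientation: [-0.174, 0.982, 0.068, -0.012]
wrist_force: [-0.9, 0.0, -0.1]
finger_gap: -0.0
```

```bash
python3 look.py s6
```

```text
(no output)
```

View pics/s6.png

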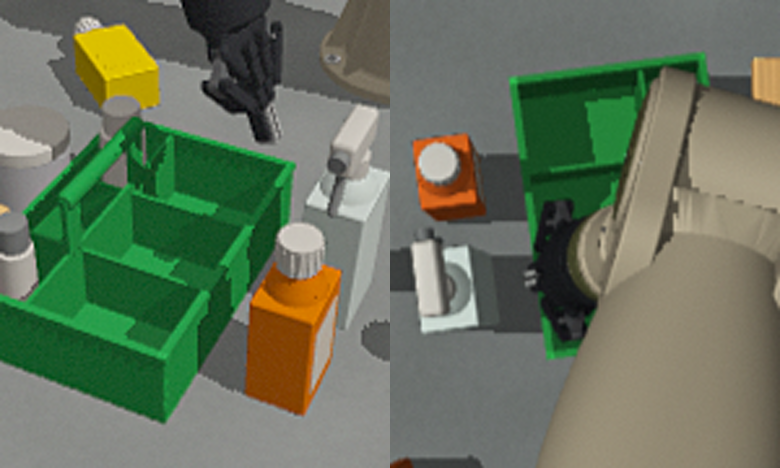

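The spray bottle has left the finger and stands near top panel (445,285). I'll back off, let it settle, and measure.

Call:
carry_out --pt "-1 0 0.028 -0.01 0 0 0" --pt "-1 0 0.028 -0.01 0 0 0" --pt "-1 0 -0.0171 -0.047 0 0 0" --pt "-1 0 -0.0171 -0.047 0 0 0" --pt "-1 0 0.047 -0.017 0 0 0" --pt "-1 0 0.047 -0.017 0 0 0" --pt "-1 0 0.047 -0.017 0 0 0" --pt "-1 0 0.047 -0.017 0 0 0" --pt "-1 0 0 0 0 0 0" --pt "-1 0 0 0 0 0 0" --pt "-1 0 0 0 0 0 0" --pt "-1 0 0 0 0 0 0"

```text
clock: 12.88
tcp_pos: [0.5008, -0.2002, 0.2821]
orientation: [-0.173, 0.982, 0.068, -0.012]
wrist_force: [0.2, 0.2, 0.4]
finger_gap: 0.0
```

```bash
python3 look.py s7
python3 - <<'E'
from h import *
for n,box in (("scene",(120,300,170,320)),("top",(90,270,180,330))):
    a,b=cam(n+"_s6")["color"].astype(int),cam(n+"_s7")["color"].astype(int)
    g=cv2.imread(f"pics/{n}0.png")
    f=lambda c:cv2.inRange(cv2.cvtColor(c.astype(np.uint8),cv2.COLOR_RGB2HSV),(40,120,40),(80,255,255))
    print(n,"max diff bottle region s6-s7", np.abs(a-b)[(slice(120,240),slice(185,220)) if n=="top" else (slice(160,285),slice(285,325))].max())
E
```

```text
scene max diff bottle region s6-s7 162
top max diff bottle region s6-s7 170
```

View pics/s7.png

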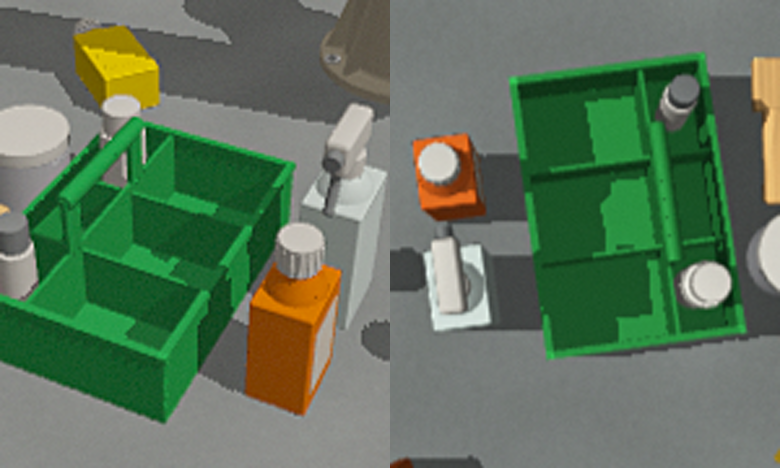

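Both bottles stand: orange cap top at top panel (440,163), spray head top at (450,273). The spray bottle was still rocking in the picture before. The caddy corners are unchanged. I'll check tilt, shift and stillness.

Run:
```python
from h import *
from workcell import env
A,B=cam("scene_s7"),cam("top_s7")
print("cap",tri((286.2,210.8),(199.2,152.7),A,B),"start origin est (.573,.151)")
print("cap@.172",plane((199.2,152.7),.172,B))
print("head",tri((305.4,167),(203.1,195),A,B),"plane",plane((203.1,195),.214,B),"origin at start est (.454,.140)")
for n,o in(("scene",A),("top",B)):
    c=env.read_camera(n)["color"]; d=cv2.absdiff(cv2.medianBlur(c,5),cv2.medianBlur(o["color"],5)).max(2)
    print(n,"s7 vs now: moved px",(d>40).sum())
    d=cv2.absdiff(cv2.medianBlur(c,5),cv2.medianBlur((S if n=="scene" else T)["color"],5)).max(2)
    h=np.zeros((384,512),np.uint8);h[d>60]=255
    k,_,st,_=cv2.connectedComponentsWithStats(h); print([s[:5].tolist() for s in st[1:] if s[4]>25])
```

```text
cap (array([0.571, 0.155, 0.168]), 'err', array([-1.3, -0.1])) start origin est (.573,.151)
cap@.172 [0.572 0.151 0.172]
head (array([0.463, 0.138, 0.213]), 'err', array([-1.7, -0. ])) plane [0.465 0.134 0.214] origin at start est (.454,.140)
scene s7 vs now: moved px 11
[[128, 0, 60, 114, 3247], [311, 0, 39, 113, 978], [368, 0, 24, 87, 1003], [347, 14, 16, 27, 197], [351, 38, 11, 18, 96], [344, 42, 5, 10, 33], [352, 70, 14, 49, 349], [385, 81, 12, 31, 153], [369, 84, 18, 19, 144], [286, 94, 24, 32, 510], [52, 100, 10, 22, 79], [340, 111, 9, 10, 49], [351, 119, 5, 8, 28], [361, 121, 21, 11, 139], [200, 133, 14, 5, 34], [259, 154, 15, 10, 86], [298, 161, 14, 15, 131], [241, 173, 66, 106, 3367], [294, 181, 6, 7, 29], [302, 185, 16, 19, 160], [278, 206, 12, 11, 89], [290, 247, 5, 11, 28]]
top s7 vs now: moved px 3
[[508, 97, 4, 11, 34], [475, 101, 31, 57, 1035], [510, 111, 2, 40, 65], [189, 140, 50, 35, 1091], [355, 146, 67, 60, 2049], [465, 149, 9, 9, 51], [261, 160, 18, 12, 83], [439, 162, 30, 24, 434], [502, 162, 10, 54, 258], [206, 172, 46, 42, 1113], [347, 174, 10, 14, 83], [193, 182, 13, 35, 277], [435, 184, 13, 8, 61], [280, 192, 5, 17, 52], [460, 209, 30, 52, 573], [380, 234, 132, 110, 5585], [339, 263, 41, 13, 296], [250, 281, 11, 6, 34], [238, 289, 11, 9, 73], [232, 301, 27, 25, 112], [182, 303, 47, 61, 728], [162, 320, 22, 28, 73], [218, 323, 73, 61, 933], [341, 330, 135, 54, 4173], [484, 336, 28, 32, 497], [186, 344, 34, 40, 724], [321, 374, 7, 10, 43], [166, 377, 6, 7, 32], [223, 376, 6, 8, 36]]
```

Run:
```python
from h import *
B=cam("top_s7")
# foot of bottles: column extents in orange/white masks
hsv=cv2.cvtColor(B["color"],cv2.COLOR_RGB2HSV)
m=cv2.inRange(hsv,(5,150,80),(18,255,255)); m[:,:185]=0;m[:,240:]=0;m[240:]=0
print("orange",cv2.minAreaRect(cv2.findNonZero(m)))
# foot +x.. visible lower right edge -> nearest to caddy at z=0
for n,p in(("orange -y edge",(215.5,160)),("spray -y edge",(218,200))): print(n,plane(p,0.12,B),plane(p,0,B))
```

```text
orange ((201.5192413330078, 158.09616088867188), (32.55527877807617, 23.730052947998047), 78.69007110595703)
orange -y edge [0.563 0.115 0.12 ] [0.581 0.125 0.   ]
spray -y edge [0.458 0.106 0.12 ] [0.462 0.115 0.   ]
```

Cap and head heights are 0.168 and 0.213 m (0.172 and 0.214 when upright). Both origins are within about 1 cm of their start, nothing is moving, and I see no shift in the caddy or bystanders. Handing in.

```bash
python3 -c "
from workcell import env
print(env.hand_in(), env.get_state()['clock'])"
```

```text
the job is handed in; nothing more can be done
the job is handed in; nothing more can be done
```

Both bottles now stand upright at their own spots, and I handed the job in at about 13 s of the 45 s allowed. I reached in over the caddy behind each bottle with the gripper shut and tilted about 0.35 rad. Then I pushed slowly along the caddy's +y until each bottle dropped onto its foot: the orange one at its cap, the spray bottle at its head.

**Last checks:**
- **Upright:** the orange cap top measured 0.168 m high (0.172 expected) and the spray head top 0.213 m (0.214 expected).
- **Position:** both bottles are within about 1 cm of where I estimated they started, with a clear gap to the caddy.
- **At rest:** the spray bottle was still rocking right after it dropped. The last two sets of pictures, taken after it settled, were the same to within a few pixels.
- **Caddy and bystanders:** the caddy's corners did not move. A comparison with the first pictures showed changes only at the bottles, the arm and its shadows, and no bystander looked displaced.
- **Forces:** wrist force was about 1–2 N at the end of every move, though I did not see peaks within a move.

**Disagreements:** triangulating between the two cameras left errors of up to about 3 pixels, a few millimetres. I did not measure the tilt angle directly; upright is judged from those heights and the pictures.

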